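Centre the dip cup on the portion scale and tare it

ROBOT

A 7-joint arm with a two-finger parallel gripper is mounted at the origin on the work surface. World frame = base frame: x ahead of the robot, y to its left, z up, the work surface at z = 0. Lengths are in m, angles in rad, forces in N, time in s.
With the tool pointing down it reaches from about 0.35 to 0.9 m from the base axis. Payload 19.9 kg.
Tool frame: the origin (TCP) lies on the mounting face of the last link; the fingertips stand 173 mm ahead of it and the grasp point (between the pads) lies 155 mm ahead of it; z points along the fingers, y is the line along which they close (so a half turn about z gives the same grasp; the last joint's range is limited). The gripper opens to 85 mm and grips with 20 to 120 N. Pads are 22 mm wide; open, the fingers measure 114 mm over their backs; the gripper's body (76 mm by 85 mm) begins 54 mm behind the grasp point. The pads swing forward as they close: fully open they stand 13 mm farther back than shut.
Start: joints at [1.28, 0.417, -0.01, 1.614, 0.005, 1.111, -0.053], TCP at [0.155, -0.606, 0.405] pointing down, gripper open.
Joint ranges: [-2.81, 2.81], [-0.39, 2.02], [-1.27, 1.25], [0.06, 2.57], [-1.19, 4.33], [0.19, 2], [-2.82, 2.82]. Speed limits (rad/s): [1.89, 1.89, 2.39, 2.39, 3.01, 3.01, 3.01].

INTERFACE

Orientations are given as a rotation vector (axis times angle).
In Python, from cell import env, kinematics, eyes, order gives the robot as it stands. Calls block until the motion is done:
- env.reach(position, orientation): joint-space move of the TCP to a pose.
- env.move_l(position, velocity=0.15, frame=None): straight line of the TCP; frame=None keeps the orientation; velocity is the mean speed in m/s.
- env.movej(angles): joint-space move.
- env.gripper_open() and env.grasp(): open the fingers fully, or close them until they stop; the grip force is fixed at half the most.
- env.dwell(seconds).
- kinematics.ik(position, orientation): joint angles nearest the present ones, or None.
- env.read_state(): the state.
- eyes.read_camera(name): name is "side" or "top"; returns the picture (384x512x3 uint8, red, green, blue); there is no depth.
- eyes.camera_info(name): a dict with "intrinsics" (3x3 intrinsics, pixels), "k1" (the pictures are not rectified: a ray, as slopes to the right and down, at radius r is drawn at 1 + k1 r^2 times it, then the intrinsics apply), "world_from_camera" (4x4, takes a point from camera to world coordinates). Camera axes: x right, y up, looking along -z (the intrinsics and any distortion apply to the point x, -y, -z); pixel columns grow to the right and rows downward; lengths in m; the calibration is good to about 2 mm. A picture is of the moment at which its call begins. camera_info takes no time and is no camera call.
A pose or a line that the arm cannot do raises env.PlanningError and nothing moves.
- order.sign_off(): hands the job in; it is judged then, once.
The state is a dict: "time_s": time; "joints": joint angles; "joint_velocities": joint speeds; "tau": joint torques, N m; "tcp_pos": TCP position; "eef_rot": TCP orientation; "wrist_force": force on the tool from outside, world axes, zero at the start; "moment": the same for the moment, N m; "grip_width": opening from 0.0 (shut) to 1.0 (fully open); "grasp_force": force on a finger pad.
Only numpy, scipy, OpenCV 4.12 (cv2) and the standard library are available. Lean on these libraries where they do the work, as an engineer would, in place of code of your own. Each camera call takes 0.05 s, during which the arm holds its last target. There are 200 camera calls.

TASK

The empty footed dip cup was set down near the edge of the portion scale's round pan and has to be tared. Nudge it gently across the pan with your fingertips, low on its foot because it tips easily, until its whole foot stands inside the ring pressed in the middle of the pan, and take your hand off it; then press the tare key fully down and let go. Do not pick the cup up, tip it or knock it off, do not press the on/off key, and leave everything else on the table where it is.

Things in the scene. Friction and masses are not known exactly. Their poses are not given: they have to be found in the camera images.
- cup: the footed steel dip cup on the pan (like an egg cup): round foot 42 mm across with a straight edge 9 mm high, above it a thin stem (12 mm across at 26 mm height), then an open bowl that widens to 52 mm across at the rim, 68 mm high in all, so the rim overhangs the foot by 5 mm all round. About 60 to 130 g. It slides when pushed on the foot and tips when pushed at the rim. Origin: centre of the underside of the foot; z up along the cup
- pan: the scale's flat round stainless pan, 110 mm across, 4 mm thick, no raised rim, firmly mounted on the scale. Origin: the pan's middle, on its underside (the standing surface is 4 mm above the origin, 52 mm above the table). A thin dark ring, inner diameter 56 mm and flush with the surface, is drawn round the middle: the cup's 42 mm foot lies inside it when the cup is off the middle by no more than 7 to 8 mm. Its x, y axes point anywhere
- scale: the portion scale, a white housing 230 mm (x) by 170 mm (y), its rear deck under the pan 43 mm high and its front key deck 35 mm high. Fixed to the table. Origin: centre of the underside; x points from the key deck to the pan, y to the operator's left. The pan's middle is at x = +35 mm, y = 0; the display is at x = -73 mm in the middle of the key deck
- tare_top (a point): centre of the top face of the tare key (it moves with the key): a grey oblong key 22 mm (scale x) by 32 mm (scale y) on the key deck at scale x = -75 mm, y = -56 mm, its top 44 mm above the table when released
- tare_key (a joint): travel of the tare key in m: 0 released, 0.004 fully down; pressed straight down it takes about 1 N to start and 4.5 N to reach the bottom, and springs back by itself
- power_top (a point): centre of the top face of the on/off key, a small round grey key 16 mm across on the key deck at scale x = -75 mm, y = +56 mm, its top 44 mm above the table
- power_key (a joint): travel of the on/off key in m: 0 released, 0.004 fully down; the same spring as the tare key. Not to be pressed
- spare_cup: a second dip cup just like the first, standing on the table on the +y side of the scale; not part of the job. Origin: centre of its underside
- shaker: bystander: a round steel spice shaker, 63 mm across, 95 mm high, on the table on the -y side of the scale. Origin: centre of its underside
- squeeze_bottle: bystander: a sauce squeeze bottle with a pointed nozzle, 60 mm across, 195 mm high, on the table on the +y side of the scale. Origin: centre of its underside
- pepper_mill: bystander: a dark wooden pepper mill, 54 mm across, 149 mm high, on the table on the -y side of the scale. Origin: centre of its underside
- tongs: bystander: steel serving tongs 250 mm long, 50 mm wide and 18 mm high, lying to the left. Origin: centre of the underside; x along them to the tips
- tasting_spoon: bystander: a spoon 180 mm long lying to the right. Origin: its underside; x along it to the bowl
Not all that is in view belongs to the job. What is shaped like the cup but yellow is not meant.

How it is judged:
By the outcome, as a careful person would: the job done as asked, in the order asked, and still so for the second after the job is handed in, with the robot touching nothing.
It also fails if it takes over 54 s, if anything falls off the work surface, if the arm or the gripper's body presses on something with over 40 N, if the wrist force passes 120 N, or if a joint passes its speed limit or range.

## Working session

There is one attempt and no reset: what is moved stays moved. The work goes in short steps, each a Python script; the robot and the scene stay as the last script left them, time stands still between calls to the robot, and variables do not carry over. Pictures are saved under pics/ and viewed, at most 10 in all, crops included, and the job is handed in when it is done.

```bash
ls; mkdir -p pics
python3 - <<'E'
from cell import env,kinematics,eyes,order
import cv2,numpy as np
for n in("top","side"):
    im=eyes.read_camera(n);cv2.imwrite(f"pics/{n}0.png",cv2.resize(im[...,::-1],(800,600),interpolation=cv2.INTER_CUBIC))
    cv2.imwrite(f"pics/{n}0raw.png",im[...,::-1])
    print(n,eyes.camera_info(n))
s=env.read_state();print(s["time_s"],s["tcp_pos"],s["eef_rot"],s["grip_width"])
E
```

```text
pics
top {'intrinsics': array([[430.98814509,   0.        , 264.24635212],
       [  0.        , 430.98814509, 192.82271459],
       [  0.        ,   0.        ,   1.        ]]), 'k1': -0.0009696676691096914, 'world_from_camera': array([[-7.05148628e-03,  9.95371821e-01, -9.58395204e-02,
         4.23829536e-01],
       [-9.99974923e-01, -7.08181420e-03,  2.36974206e-05,
         6.44390509e-03],
       [-6.55129932e-04,  9.58372842e-02,  9.95396798e-01,
         1.31715307e+00],
       [ 0.00000000e+00,  0.00000000e+00,  0.00000000e+00,
         1.00000000e+00]])}
side {'intrinsics': array([[350.12207943,   0.        , 259.81332847],
       [  0.        , 350.12207943, 193.37954655],
       [  0.        ,   0.        ,   1.        ]]), 'k1': -0.1003971785566777, 'world_from_camera': array([[-0.80905149,  0.38467583, -0.44436493,  0.01384761],
       [-0.58770846, -0.52195007,  0.61819648,  0.7690775 ],
       [ 0.00586893,  0.76130981,  0.64836173,  0.86180628],
       [ 0.        ,  0.        ,  0.        ,  1.        ]])}
0.1 [ 0.1544963  -0.60547992  0.40413775] [-3.11604620e+00 -3.91260349e-01  3.38189914e-04] 1.0045337462649544
```

View pics/top0.png

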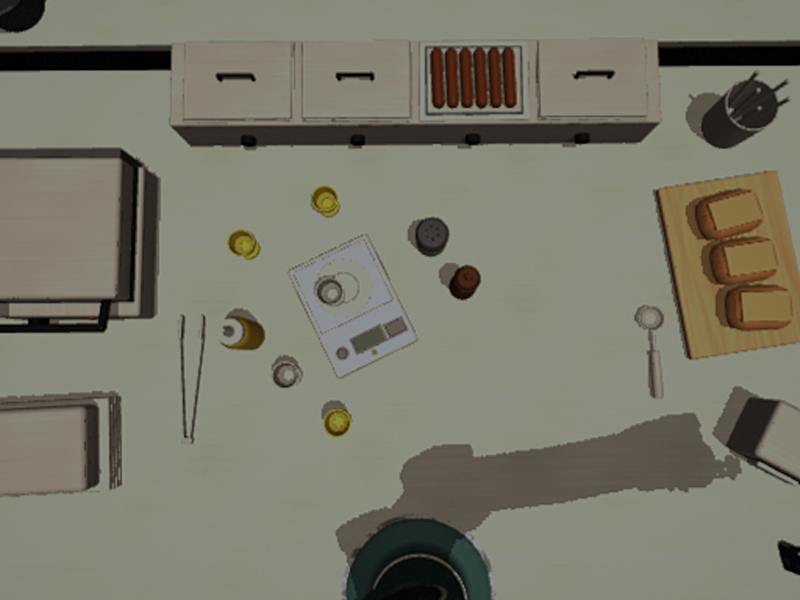

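View pics/side0.png

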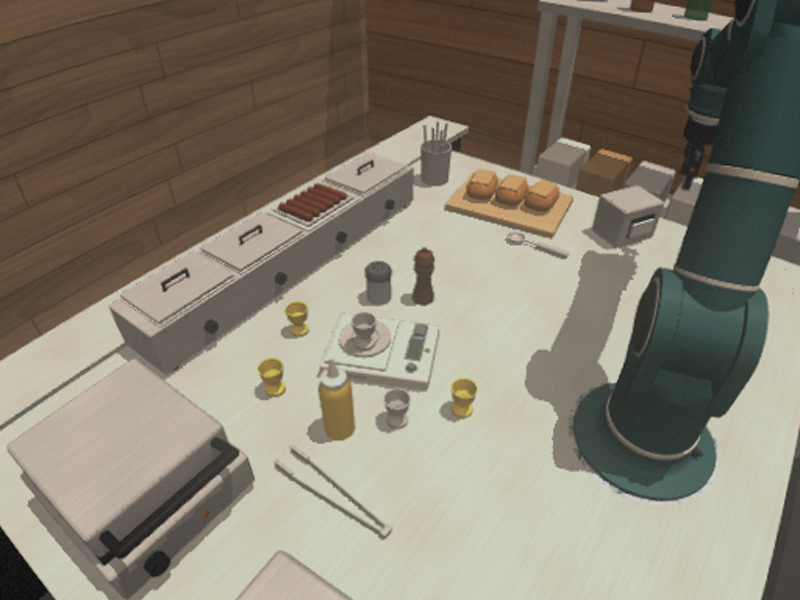

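Candidates in the top view (800x600 pixels): steel cup on the pan (329,290), steel spare cup on the table (286,372), and yellow cups at (325,200), (243,243) and (337,421). I choose (329,290) because it is steel and stands on the pan. Next is a close crop to check it.

```bash
cat > h.py <<'E'
from cell import env,kinematics,eyes,order
import cv2,numpy as np
def ray(n,uv):
    c=eyes.camera_info(n);K=c["intrinsics"];T=c["world_from_camera"]
    p=cv2.undistortPoints(np.array([[uv]],float),K,np.array([c["k1"],0,0,0]))[0,0]
    return T[:3,3],T[:3,:3]@np.array([p[0],-p[1],-1])
def at(n,uv,z):
    o,d=ray(n,uv);return o+d*(z-o[2])/d[2]
def proj(n,P):
    c=eyes.camera_info(n);T=np.linalg.inv(c["world_from_camera"]);P=np.atleast_2d(P)@T[:3,:3].T+T[:3,3]
    return cv2.projectPoints(P*[1,-1,-1],np.zeros(3),np.zeros(3),c["intrinsics"],np.array([c["k1"],0,0,0]))[0][:,0]
def crop(n,x,y,w,h,f,im=None):
    im=eyes.read_camera(n) if im is None else im
    return cv2.resize(im[y:y+h,x:x+w,::-1],None,fx=f,fy=f,interpolation=cv2.INTER_CUBIC)
E
python3 - <<'E'
from h import *
a=crop("top",180,145,92,100,6)
b=crop("side",200,190,90,66,6)
cv2.imwrite("pics/c1.png",a[:600]);cv2.imwrite("pics/c2.png",b)
E
```

```text
(no output)
```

View pics/c1.png

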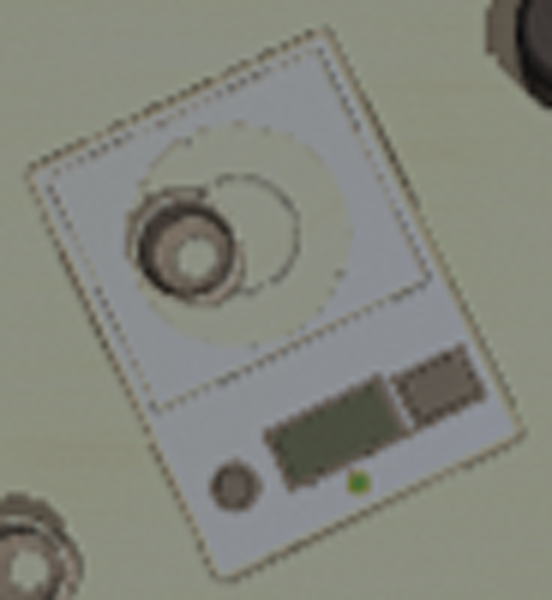

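View pics/c2.png

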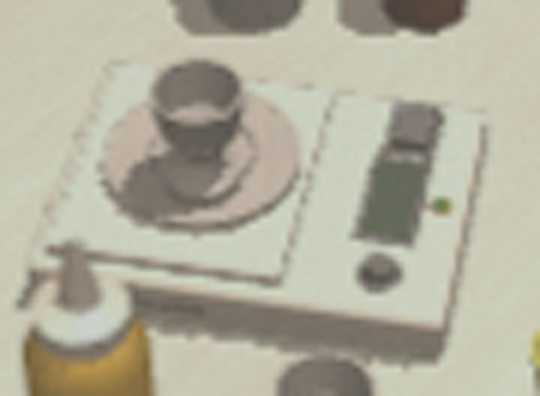

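The crop shows the steel cup on the pan with its rim centre at (187,248), left of the ring centre at (240,234). The tare key is the oblong one at (438,386) and the power key is the round one at (235,486). Next I compute the poses.

Run:
```python
from h import *
def t(x,y,z): return at("top",(180+(x+.5)/6-.5,145+(y+.5)/6-.5),z)
def s(x,y,z): return at("side",(200+(x+.5)/6-.5,190+(y+.5)/6-.5),z)
np.set_printoptions(precision=4,suppress=True)
pan=t(240,234.5,.052);tare=t(438,386,.044);pw=t(235,486,.044);cup=t(187,248.5,.12)
print("top pan",pan,"tare",tare,"pw",pw,"cup",cup)
print("side pan",s(200,160,.052),"tare",s(415,127,.044),"pw",s(379,271,.044),"cup",s(199,92,.12))
ly=(pw-tare)[:2];print(np.linalg.norm(ly));ly/=np.linalg.norm(ly);lx=np.array([ly[1],-ly[0]]);
mid=(pw+tare)[:2]/2;print("yaw",np.arctan2(lx[1],lx[0]),"pan from keys",mid+.11*lx, lx,ly)
d=(cup-pan)[:2];print("offset",d,np.linalg.norm(d),"in scale",d@lx,d@ly)
for n,p in dict(spare=(s(0,0,0)*0)).items(): pass
# bystander positions (800x600 top view)
for n,(u,v,z) in dict(spare=(286,374,.068),bottle=(232,332,.17),mill=(466,280,.14),shaker=(432,233,.095),y1=(325,198,.068),y2=(242,242,.068)).items():
    print(n,at("top",(u*.64-.2,v*.64-.2),z)[:2])
```

```text
top pan [0.5738 0.1382 0.052 ] tare [0.4988 0.0412 0.044 ] pw [0.4504 0.1411 0.044 ] cup [0.5593 0.1558 0.12  ]
side pan [0.5719 0.1444 0.052 ] tare [0.4962 0.0451 0.044 ] pw [0.4481 0.1473 0.044 ] cup [0.5579 0.1576 0.12  ]
0.11103342290335938
yaw 0.451546914664841 pan from keys [0.5736 0.1392] [0.8998 0.4364] [-0.4364  0.8998]
offset [-0.0144  0.0176] 0.022763294811797726 in scale -0.0053246564498006955 0.022131778608607423
spare [0.4116 0.242 ]
bottle [0.4844 0.3156]
mill [ 0.5747 -0.0869]
shaker [ 0.6681 -0.0291]
y1 [0.7422 0.1719]
y2 [0.6589 0.3275]
```

```bash
cat >> h.py <<'E'
from scipy.spatial.transform import Rotation as R
PAN=np.array([.573,.140]);TH=np.radians(10)
def frame(d,th=TH):
    d=np.array([*d,0])/np.linalg.norm(d);z=np.array([0,0,1.])
    b=np.cos(th)*d+np.sin(th)*z;t=np.sin(th)*d-np.cos(th)*z
    return b,t,R.from_matrix(np.c_[b,np.cross(t,b),t]).as_rotvec()
def tcp(F,zc,d,th=TH):
    "TCP for front tip corner at xy F, tip centre height zc"
    b,t,_=frame(d,th);p=np.array([*F,0])-.011*b;p[2]=zc
    return p-.173*t
E
python3 - <<'E'
from h import *
cup=np.array([.5588,.1567]);d=PAN-cup;d/=np.linalg.norm(d)
o=frame(d)[2];F=PAN-d*.060
env.grasp();print(env.read_state()["time_s"],env.read_state()["grip_width"])
P=tcp(F,.19,d);print(P,o,kinematics.ik(P,o))
env.reach(P,o);s=env.read_state();print(s["time_s"],s["tcp_pos"],s["eef_rot"],s["wrist_force"])
env.move_l(tcp(F,.0565,d),velocity=.08);s=env.read_state()
print(s["time_s"],s["tcp_pos"]-tcp(F,.0565,d),s["wrist_force"])
cv2.imwrite("pics/d.png",np.hstack([crop("side",190,130,80,100,5),crop("top",190,145,70,100,5)]))
E
```

```text
0.9667 -0.003978178533489233
[0.50765574 0.21684853 0.36037174] [ 2.77642061 -1.28363642  0.24290533] [-1.31648726  0.54831381  1.08730135  1.88433285 -0.39602898  0.94674409
 -2.52282688]
4.55 [0.50785893 0.21632071 0.36041828] [ 2.77589201 -1.28467162  0.24289284] [ 0.11853632  0.09794491 -0.37088132]
6.3667 [8.76606285e-05 5.48841385e-05 3.29241472e-04] [-0.18593849 -0.67830594  0.01060442]
```

View pics/d.png

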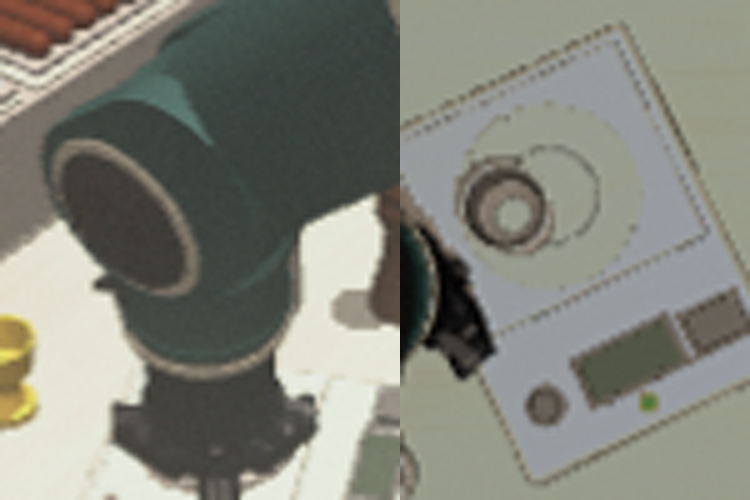

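The left half (side view) is mostly blocked by the wrist. The right half (top view) shows the gripper down-left of the untouched cup at (508,207), behind it along the push line, and the cup stays visible. I push slowly to just short of the ring centre and look again.

Run:
```python
from h import *
cup=np.array([.5588,.1567]);d=PAN-cup;d/=np.linalg.norm(d)
for r in(.050,.044,.038,.032,.027):
    env.move_l(tcp(PAN-d*r,.0563,d),velocity=.02);s=env.read_state();w=s["wrist_force"];print(r,round(s["time_s"],2),w@[*d,0],w[2])
cv2.imwrite("pics/e.png",crop("top",180,145,92,100,6))
```

```text
0.05 7.12 0.9563698456478518 -0.6461007979078024
0.044 7.57 -0.30553848815017987 0.7636797652916768
0.038 8.02 0.8785192749426977 0.24653082324111222
0.032 8.47 0.7323888178661264 0.11717758564411668
0.027 8.87 1.6530865335375011 0.507117639243158
```

View pics/e.png

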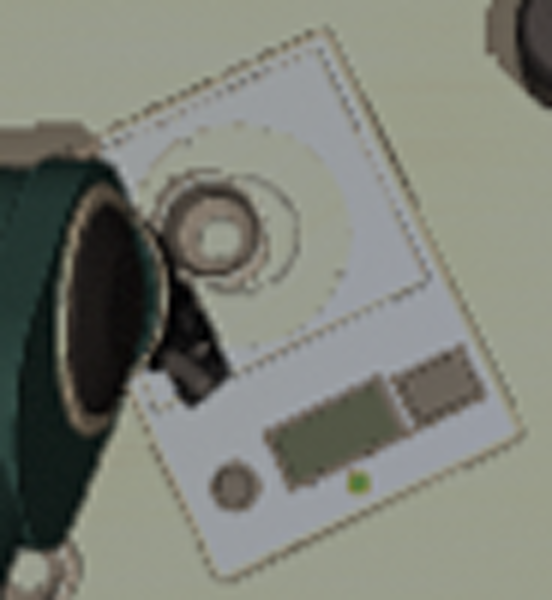

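The cup is upright and has slid to rim centre about (213,230), heading for the ring centre at (240,234). I compute the remaining offset.

Run:
```python
from h import *
def t(x,y,z): return at("top",(180+(x+.5)/6-.5,145+(y+.5)/6-.5),z)[:2]
d=PAN-np.array([.5588,.1567]);d/=np.linalg.norm(d);l=np.array([-d[1],d[0]])
pan=t(240,234.5,.052);c=t(213,230,.12);e=pan-c;print(e,"along",e@d,"lat",e@l)
P=proj("top",[*pan,.12])[0];print("target rim px",(P-[180,145]+.5)*6-.5)
```

```text
[ 0.00585713 -0.00551095] along 0.007992524264752702 lat 0.0008922359460296004
target rim px [224.86469855 217.44333701]
```

Run:
```python
from h import *
cup=np.array([.5588,.1567]);d=PAN-cup;d/=np.linalg.norm(d)
env.move_l(tcp(PAN-d*.0192,.0563,d),velocity=.02)
env.move_l(tcp(PAN-d*.065,.0575,d),velocity=.06)
env.move_l(tcp(PAN-d*.070,.20,d),velocity=.12);print(env.read_state()["time_s"])
a=crop("top",180,145,92,100,6);b=crop("side",200,190,90,66,6)
cv2.imwrite("pics/f.png",a)
```

```text
11.7167
```

View pics/f.png

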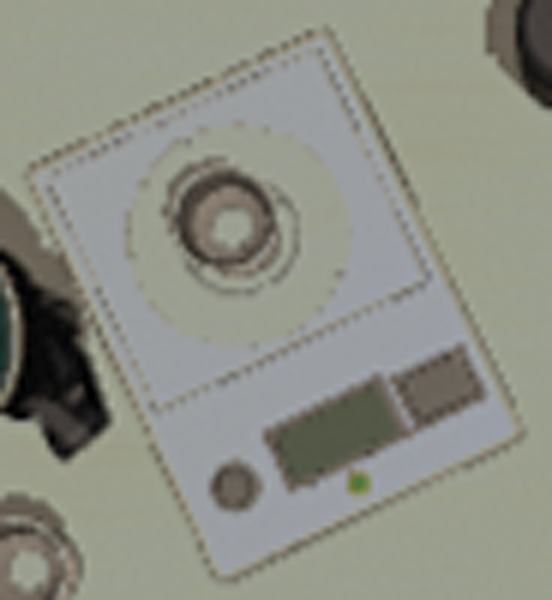

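The cup stands upright with its rim centre at (226,221), about 2 mm from the target at (225,217.5), and its foot is inside the ring. Next is the tare key.

Run:
```python
from h import *
lx=np.array([.8998,.4364]);K=np.array([.4978,.0425])
d0=PAN-np.array([.5588,.1567]);d0/=np.linalg.norm(d0)
env.move_l(tcp(PAN-d0*.070,.25,d0),velocity=.12)
j=np.array(env.read_state()["joints"])
def P(z):return np.array([*K,z+.173])
best=min(((np.abs(np.array(q)-j).max(),i) for i,q in((i,kinematics.ik(P(.18),frame(i*lx,0)[2])) for i in(1,-1)) if q is not None))
o=frame(best[1]*lx,0)[2];print(best)
env.reach(P(.18),o);env.move_l(P(.052),velocity=.08);env.dwell(.2)
f0=env.read_state()["wrist_force"][2];print(env.read_state()["time_s"],f0,env.read_state()["tcp_pos"]-P(.052))
for z in np.arange(.046,.0369,-.001):
    env.move_l(P(z),velocity=.02);env.dwell(.1);s=env.read_state();f=s["wrist_force"][2]-f0
    print(round(z,4),round(s["tcp_pos"][2]-.173,4),round(f,2))
    if f>9:break
env.dwell(.2);print(env.read_state()["wrist_force"][2]-f0)
env.move_l(P(.06),velocity=.04);env.move_l(P(.2),velocity=.15)
env.dwell(.3);print(env.read_state()["time_s"])
a=crop("side",190,185,100,72,5);cv2.imwrite("pics/g.png",np.vstack([a,]))
```

```text
(np.float64(1.5989419095616608), 1)
15.8083 -0.5777009235702784 [6.57767895e-05 8.00781806e-05 1.91567059e-04]
0.046 0.046 0.06
0.045 0.045 1.36
0.044 0.044 1.87
0.043 0.043 3.14
0.042 0.0421 3.05
0.041 0.041 3.76
0.04 0.0403 14.23
13.560413178513702
20.6917
```

View pics/g.png

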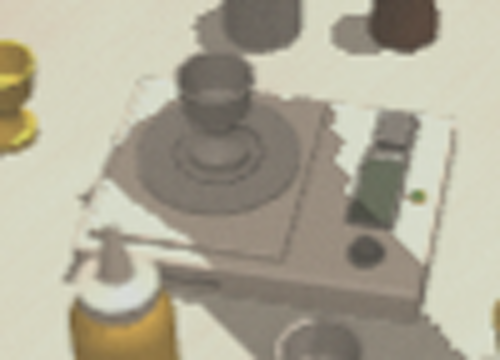

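The side view shows the cup's foot inside the ring at (218,150), the tare key released at (396,128), and the arm clear of everything. The force jumped to 14 N at 4 mm of travel, so the key reached its stop.

```bash
python3 -c "
from cell import order;print(order.sign_off())"
```

```text
the job is handed in; nothing more can be done
None
```

The cup was nudged across the pan and stands upright with its foot inside the ring, about 2 mm off the middle; the tare key was then pressed to its stop and released, and the job was handed in at about 21 s.

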